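# Run the outer ring of a two-part dial to its hidden end stop and start the cooler

### The job

On the sample cooler, turn only the black outer ring of the two-part dial clockwise (seen from above) by its upright finger tab, until you feel it come up firmly but gently against its end stop, which is hidden inside the dial and set differently each time; do not strain the stop, and leave the silver inner knob as it is. Then, with the ring left resting against the stop, press the green start button fully down once and let it go, without shifting the open sample jar on its cold plate.

Things in the scene. Friction and masses are not known exactly. Their poses are not given: they have to be found in the camera images.
- cooling_block: white bench cooler with a grey deck, fixed to the table, 240 (x) x 300 (y) x 55 mm high; origin at the centre of its underside, x to its back, y to its left, z up. On the deck: the two-part dial (axis at x -35, y +70 mm), the green button (x -80, y -90 mm), the open steel sample jar on a round cold plate (x +45, y -65 mm).
- outer_ring: black low dish, radius 37 mm, 14 mm high, too flat to grip. Origin on the dial axis at deck height (55 mm over the table), z up; x points at its finger tab and turns with it. Steady friction 0.06 N m (1.7 N at the tab); stays where it is left. Turns clockwise from above; its hidden end stop comes after somewhere between 0.4 and 1.45 rad of travel.
- ring_tab (a point): middle of the ring's upright finger tab, 36 mm from the dial axis, 24 mm over the deck; black with a yellow top. The tab is 9 mm thick along the ring's y (the turning direction), 12 mm along x (radius 30 to 42 mm), its top 34 mm over the deck. Axes as outer_ring. Pinch it or push its trailing face, along the arc, and feel for the stop.
- dial_base: flat steel collar under the dial, radius 51 mm, 1.5 mm high, fixed; origin on the dial axis at deck height. It hides the rigid end stop, which acts 40 mm from the axis: it should take 4 N or more for a moment and never over 12 N: 0.22 to 0.54 N m on the ring, friction included, or 6 to 15 N of pure push at the tab (less if a pinch also twists the tab). Aim at about 0.3 N m.
- inner_mark (a point): outer end of the red mark on top of the silver inner knob, 13.5 mm from the dial axis, 40 mm over the deck. That knob is concentric with the ring, 30 mm in diameter at its foot, 27 at its top, and stands from 14 to 40 mm over the deck. It turns at a slight touch (0.006 N m) and is not to be turned.
- start_button_top (a point): middle of the top of the round green start button, 26 mm in diameter, in a black housing on the deck; pushed straight down.
- start_button (a joint): travel of the green button in m: 0 is up, 0.005 fully down; a spring returns it; fully down takes 4 N.
- sample_jar_center (a point): centre of the loose open stainless sample jar (89 mm diameter, 69 mm high, 0.115 kg), which stands upright on the cold plate.
Mind the look-alikes: they are no part of the job. What is shaped like the part that bears sample_jar_center but blue or orange is not meant.

How it is judged:
On the way, in this order (a step that is already met when the one before it is completed fails the run):
1. the outer ring is pushed clockwise against its end stop with at least 4 N (at the stop) for 0.2 s (contact force between outer_ring and dial_base above 4 N), for 0.2 s.
2. then the start button is pressed fully down (4 mm or more) (value of joint start_button above 0.004 m), for 0.05 s.
At the end, for the whole second after the job is handed in: the ring still rests against its end stop (any contact, over 0.1 N), the button is up again (within 1 mm), the mark of the inner knob is within 2 mm and the jar within 10 mm of where it was, the jar upright (contact force between outer_ring and dial_base above 0.1 N and value of joint start_button below 0.001 m and distance of inner_mark from where it was at the start of the episode below 0.002 m and distance of sample_jar_center from where it was at the start of the episode below 0.01 m and angle between sample_jar_center's own z axis and vertical below 0.1 rad); the robot touches nothing.
It fails at once if the end stop takes more than 12 N from the ring (contact force between outer_ring and dial_base above 12 N).
It fails at once if the start button is pressed while the ring does not rest against its end stop (value of joint start_button above 0.0025 m and contact force between outer_ring and dial_base below 0.1 N).
It fails at once if the mark of the inner knob is moved by more than 2 mm (distance of inner_mark from where it was at the start of the episode above 0.002 m).
It fails at once if the sample jar is pushed by more than 10 mm (distance of sample_jar_center from where it was at the start of the episode above 0.01 m).
It also fails if it takes over 64 s, if anything falls off the work surface, if the arm or the gripper's body presses on something with over 40 N, if the wrist force passes 120 N, or if a joint passes its speed limit or range.

### The arm

A 6-joint arm with a two-finger parallel gripper is mounted at the origin on a cart in front of the work surface, level with it; the furniture and walls round the work are solid. World frame = base frame: x ahead of the robot, y to its left, z up, the work surface at z = 0. Lengths are in m, angles in rad, forces in N, time in s.
With the tool pointing down it reaches from about 0.4 to 0.825 m from the base axis. Payload 7 kg.
Tool frame: the origin (TCP) lies at the very end of the fingers, on their centre line; the grasp point (between the pads) lies 19 mm behind it (arm.grip_point_offset is the distance from the TCP to the grasp point, in m); z points along the fingers, y is the line along which they close (so a half turn about z gives the same grasp; the last joint's range is limited). The gripper opens to 88 mm and grips with 3 to 60 N. Pads are 19 mm wide; open, the fingers measure 130 mm over their backs; the gripper's body (78 mm by 193 mm) begins 47 mm behind the grasp point.
Start: joints at [-0.962, 0.359, 0.012, 0, -1.224, -0.288], TCP at [0.213, -0.641, 0.227] pointing down, gripper open.
Joint ranges: [-3.07, 3.07], [-1.43, 2.12], [-1.02, 1.25], [-3.03, 1.67], [-3.05, -0], [-3.03, 3.03]. Speed limits (rad/s): [2.39, 2.39, 3.01, 3.14, 3.14, 3.14].

### API

Orientations are given as [roll, pitch, yaw] about the fixed x, y, z axes, in that order (R = Rz(yaw) Ry(pitch) Rx(roll)).
In Python, from station import arm, cams gives the robot as it stands.
- The arm moves only by the shell command python3 -m handwheel 'ROWS' [FORCE]. ROWS is JSON, a list that holds one entry, the list of rows, each a list of 7 numbers: the shift along the tool's x, y, z normalised to -1 to 1, where 1 is 0.08 m, then the turn, a rotation vector about the tool's x, y, z normalised to -1 to 1, where 1 is 0.5 rad, then the closure in counts, from 0 (fully open) to 255 (shut). In form: [[[x, y, z, wx, wy, wz, hand], ...]]. A call has 1 to 5 rows; each row is the pose to reach, as a shift and turn from the pose commanded when the call began, along the tool's axes at that moment; what a row does not reach only later rows make up. A row lasts 1/8 s, in which the tool goes at most 62.5 mm and 10.7 degrees, less where a joint would pass 70% of its speed; a pose out of reach is approached as far as the arm can. A call with a number of a shift or a turn outside -1 to 1 is refused whole. A call with a gripper value outside its range is refused whole. The fingers move at their own pace and stop on an object; FORCE is the grip in N (left out, the last holds). Time passes only in rows, so rows that repeat a pose let the fingers close. It gives the time, the measured TCP pose, the force, the opening and the grip force at its end, in the units of the state.
- arm.get_state(): the state, without advancing time (a new reading comes with each control period).
- cams.grab_frame(name): name is "side" or "top" or "wrist"; returns the picture (384x512x3 uint8, blue, green, red); there is no depth.
- cams.camera_info(name): a dict with "camera_matrix" (3x3 intrinsics, pixels), "R" (3x3) and "t" (3): a world point X has camera coordinates R X + t; the wrist camera has in their place "hand_eye" (4x4, takes a point from camera to tool coordinates, whose origin is the TCP and whose axes are the flange's). Camera axes: x right, y down, z forward; pixel columns grow to the right and rows downward; lengths in m; the calibration is good to about 2 mm. The wrist camera is an equidistant fisheye: a pixel r from the principal point sees the ray r / f radians off the axis. A picture is of the moment at which its call begins: read the wrist's pose just before it. camera_info takes no time and is no camera call.
- arm.job_done(): hands the job in; it is judged then, once.
The state is a dict: "t": time; "q": joint angles; "qd": joint speeds; "joint_efforts": joint torques, N m; "eef_pos": TCP position; "ee_rot": TCP orientation; "force": force on the tool from outside, world axes, zero at the start; "moment": the same for the moment, N m; "width": finger opening in m; "gripper_force": force on a finger pad.
Only numpy, scipy, OpenCV 4.12 (cv2) and the standard library are available. Lean on these libraries where they do the work, as an engineer would, in place of code of your own. Each camera call takes 0.05 s, during which the arm holds its last target. There are 200 camera calls.

## Working session

There is one attempt and no reset: what is moved stays moved. The work goes in short steps, Python scripts to look and compute and a shell command to move; the robot and the scene stay as the last step left them, time stands still between calls to the robot, and variables do not carry over. Pictures are saved under pics/ and viewed, at most 10 in all, crops included, and the job is handed in when it is done.

```bash
ls; mkdir -p pics
python3 - <<'E'
from station import arm,cams
import cv2,numpy as np
np.set_printoptions(precision=4,suppress=True)
s=arm.get_state();print(s)
for n in("top","side"):
    i=cams.camera_info(n);print(n,i)
    cv2.imwrite(f"pics/{n}0.png",cams.grab_frame(n))
print(cams.camera_info("wrist"))
a=cv2.imread("pics/top0.png");b=cv2.imread("pics/side0.png")
cv2.imwrite("pics/both.png",cv2.resize(np.vstack([a,b]),None,fx=.78,fy=.78))
E
```

```text
pics
{'t': 0.0, 'q': array([-0.9619,  0.3594,  0.0111, -0.0003, -1.2241, -0.2881]), 'qd': array([ 0.0004, -0.001 ,  0.0011, -0.0019, -0.001 ,  0.0005]), 'joint_efforts': array([  0.0007, -58.2715,  29.3083,   6.9979,   0.007 ,  -0.0001]), 'eef_pos': array([ 0.2127, -0.6401,  0.2256]), 'ee_rot': array([ 3.1399, -0.0002, -2.8209]), 'force': array([-0.9658,  0.3713,  0.085 ]), 'moment': array([-0.    , -0.0282,  0.0026]), 'gripper_force': 0.0, 'width': 0.08728174861949337}
top {'camera_matrix': array([[350.4029,   0.    , 258.8377],
       [  0.    , 350.4029, 194.5475],
       [  0.    ,   0.    ,   1.    ]]), 'R': array([[ 0.0047, -0.9993, -0.0374],
       [-0.9866,  0.0015, -0.1629],
       [ 0.1628,  0.0377, -0.9859]]), 't': array([0.1498, 0.6664, 0.8129])}
side {'camera_matrix': array([[453.9759,   0.    , 264.4233],
       [  0.    , 453.9759, 190.1387],
       [  0.    ,   0.    ,   1.    ]]), 'R': array([[ 0.7315,  0.6815,  0.0242],
       [ 0.3809, -0.3788, -0.8435],
       [-0.5656,  0.6262, -0.5366]]), 't': array([-0.5792, -0.099 ,  1.2448])}
{'camera_matrix': array([[297.3186,   0.    , 253.8536],
       [  0.    , 297.3186, 187.9966],
       [  0.    ,   0.    ,   1.    ]]), 'hand_eye': array([[-0.    , -0.955 , -0.2967,  0.0804],
       [ 1.    , -0.0001,  0.0004, -0.0003],
       [-0.0004, -0.2967,  0.955 , -0.1573],
       [ 0.    ,  0.    ,  0.    ,  1.    ]])}
```

View pics/top0.png

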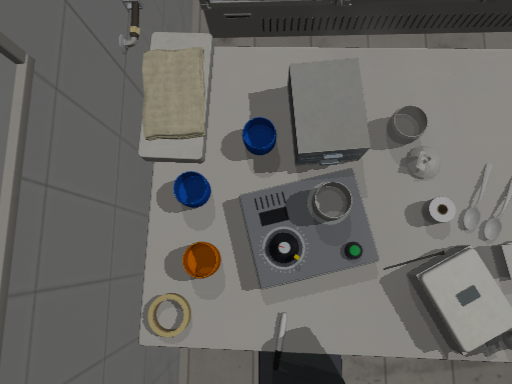

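View pics/side0.png

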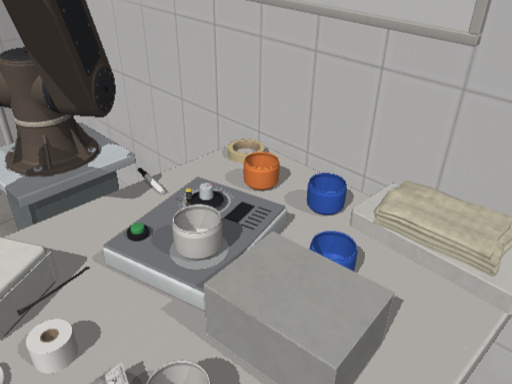

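The top view shows the cooler near (307,230), the dial at (284,248) with its yellow tab at (296,257), the green button at (354,250) and the steel jar on the cooler at (331,202). Jar look-alikes in the top view: the other steel pot (409,124), blue cups (260,136) and (192,190), and the orange cup (202,260). The only dial and green button are on the cooler, so I choose those. Next I measure.

```bash
cat > h.py <<'E'
from station import arm,cams
import cv2,numpy as np
from scipy.spatial.transform import Rotation as Rt
np.set_printoptions(precision=4,suppress=True)
def cam(n,s=None):
    i=cams.camera_info(n);K=i["camera_matrix"]
    if n!="wrist": return K,i["R"].T,-i["R"].T@i["t"]
    H=i["hand_eye"];R=Rt.from_euler("xyz",s["ee_rot"]).as_matrix()
    return K,R@H[:3,:3],R@H[:3,3]+s["eef_pos"]
def ray(n,uv,c):
    K,R,o=c;x=(uv[0]-K[0,2])/K[0,0];y=(uv[1]-K[1,2])/K[1,1]
    if n=="wrist":
        r=np.hypot(x,y);d=np.array([x*np.sin(r)/r,y*np.sin(r)/r,np.cos(r)])
    else: d=np.array([x,y,1])
    d=R@d;return o,d/np.linalg.norm(d)
def plane(n,uv,z,c):
    o,d=ray(n,uv,c);return o+d*(z-o[2])/d[2]
def tri(r):
    A=sum(np.eye(3)-np.outer(d,d) for o,d in r);b=sum((np.eye(3)-np.outer(d,d))@o for o,d in r)
    return np.linalg.solve(A,b)
def blobs(im,lo,hi,amin=5):
    m=cv2.inRange(cv2.cvtColor(im,cv2.COLOR_BGR2HSV),lo,hi)
    n,l,st,ce=cv2.connectedComponentsWithStats(m)
    return [(ce[i],st[i,4]) for i in range(1,n) if st[i,4]>=amin]
G=((50,100,40),(80,255,255));Y=((22,150,120),(34,255,255));RED=((0,150,100),(6,255,255))
E
python3 - <<'E'
from h import *
for n in("top","side"):
    im=cv2.imread(f"pics/{n}0.png");c=cam(n)
    print(n,"G",blobs(im,*G),"Y",blobs(im,*Y,3))
    for z,k in((.07,G),(.089,Y)):
        for p,a in blobs(im,*k,3): print(z,p,a,plane(n,p,z,c))
c=cam("top")
print("knob",plane("top",(284,248),.095,c),"jar rim",plane("top",(331,200),.126,c))
E
```

```text
top G [(array([354.2816, 250.0291]), np.int32(103))] Y [(array([296.4737, 256.7895]), np.int32(19))]
0.07 [354.2816 250.0291] 103 [ 0.531  -0.0757  0.07  ]
0.089 [296.4737 256.7895] 19 [0.5148 0.0618 0.089 ]
side G [(array([137.0657, 228.4015]), np.int32(137))] Y [(array([188.3077, 190.    ]), np.int32(13))]
0.07 [137.0657 228.4015] 137 [ 0.5301 -0.0756  0.07  ]
0.089 [188.3077 190.    ] 13 [0.5164 0.0605 0.089 ]
knob [0.5347 0.0907 0.095 ] jar rim [ 0.6421 -0.0151  0.126 ]
```

```bash
python3 -m handwheel '[[[0,0,-1,0,0,0,0],[0,0,-1,0,0,0,0]]]'; python3 -m handwheel '[[[-0.8,0.9,0,0,0,0,0],[-0.8,0.9,0,0,0,0,0]]]'; python3 -m handwheel '[[[-0.8,0.9,0,0,0,0,0],[-0.8,0.9,0,0,0,0,0]]]'
```

```text
t: 0.35
eef_pos: [0.2131, -0.6419, 0.3107]
ee_rot: [-3.136, 0.0, -2.821]
force: [0.0, -0.5, -0.1]
width: 0.0876
gripper_force: 0.0
t: 0.6
eef_pos: [0.2513, -0.5503, 0.3065]
ee_rot: [3.141, 0.001, -2.821]
force: [1.0, 0.0, 0.6]
width: 0.0877
gripper_force: 0.0
t: 0.85
eef_pos: [0.2894, -0.4613, 0.3066]
ee_rot: [3.142, 0.001, -2.82]
force: [1.1, -0.5, 0.5]
width: 0.0881
gripper_force: 0.0
```

```bash
for i in 1; do python3 -m handwheel '[[[-0.8,0.9,0,0,0,0,0],[-0.8,0.9,0,0,0,0,0]]]'; python3 -m handwheel '[[[-0.8,0.9,0,0,0,0,0],[-0.8,0.9,0,0,0,0,0]]]';python3 -m handwheel '[[[-0.8,0.9,0,0,0,0,0],[-0.8,0.9,0,0,0,0,0]]]';python3 -m handwheel '[[[-0.8,0.9,0,0,0,0,0],[-0.8,0.9,0,0,0,0,0]]]';python3 -m handwheel '[[[-0.8,0.9,0,0,0,0,0],[-0.8,0.9,0,0,0,0,0]]]';python3 -m handwheel '[[[-0.6,0.7,0.6,0,0,-1,60],[-0.6,0.7,0.6,0,0,-1,60],[-0.6,0.7,0.6,0,0,-1,60]]]'; python3 -m handwheel '[[[0,0,0,0,0,-0.36,60],[0,0,0,0,0,-0.36,60],[0,0,0,0,0,-0.36,60]]]'; done | tail -6
python3 - <<'E'
from h import *
s=arm.get_state();im=cams.grab_frame("wrist");c=cam("wrist",s)
cv2.imwrite("pics/w1.png",im);print(s["q"],s["eef_pos"],s["ee_rot"],s["force"])
for nm,k,z in(("G",G,.07),("Y",Y,.089),("R",RED,.095)):
    for p,a in blobs(im,*k,10): print(nm,p,a,plane("wrist",p,z,c))
cv2.imwrite("pics/w1b.png",cv2.resize(im,(768,576)))
E
```

```text
t: 2.85
eef_pos: [0.5068, 0.0472, 0.2585]
ee_rot: [3.141, 0.0, -2.145]
force: [-0.3, -0.7, 0.0]
width: 0.067
gripper_force: 0.0
[ 0.4791  0.0623 -0.2963 -0.0001 -1.2123 -1.0532] [0.5068 0.0472 0.2585] [ 3.1415  0.     -2.1449] [-0.3292 -0.7092  0.0251]
G [180.0451  91.584 ] 399 [ 0.5299 -0.0759  0.07  ]
Y [255.2619 183.2143] 84 [0.5139 0.0608 0.089 ]
R [  5.8174 375.7671] 219 [1.3873 0.1471 0.095 ]
```

View pics/w1b.png

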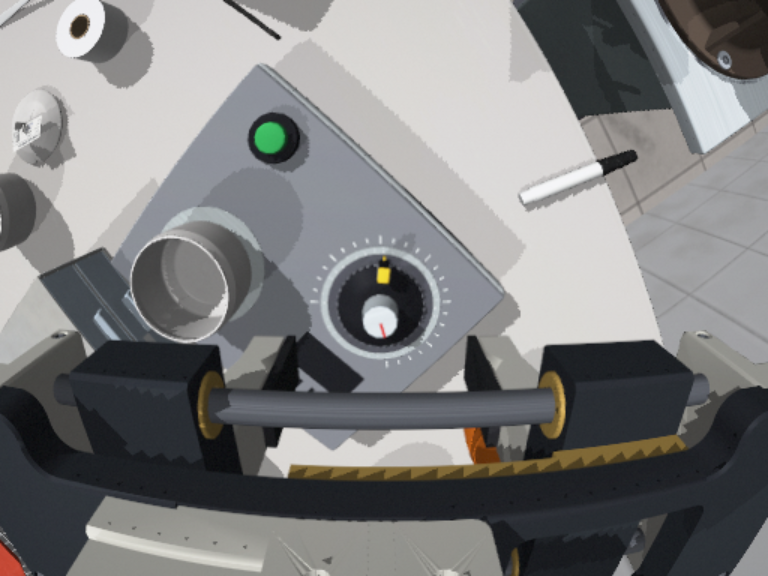

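Run:
```python
from h import *
s=arm.get_state();im=cv2.imread("pics/w1.png");c=cam("wrist",s)
print("axis collar",plane("wrist",(253,202.7),.0565,c))
hsv=cv2.cvtColor(im,cv2.COLOR_BGR2HSV)
m=((hsv[...,2]>150)&(hsv[...,1]<40)).astype(np.uint8);m[:190]=0;m[230:]=0;m[:,:235]=0;m[:,272:]=0
p=np.argwhere(m)[:,::-1].mean(0);print(m.sum(),p,plane("wrist",p,.09,c))
t=tri([ray("wrist",(180.05,91.58),c),ray("top",(354.28,250.03),cam("top")),ray("side",(137.07,228.4),cam("side"))]);print("button",t)
t=tri([ray("wrist",(255.26,183.21),c),ray("top",(296.47,256.79),cam("top")),ray("side",(188.3,190),cam("side"))]);print("tab",t)
a=(hsv[...,2]<70).astype(np.uint8);
cr=cv2.resize(im[150:250,190:310],None,fx=5,fy=5,interpolation=2);b=cv2.resize(im[70:115,150:210],None,fx=5,fy=5,interpolation=2)
o=np.zeros((500,600+b.shape[1]//2*0,3),np.uint8);o[:]=cr;cv2.imwrite("pics/w1c.png",np.hstack([o[:,:],np.vstack([cv2.resize(b,(200,150)),np.zeros((350,200,3),np.uint8)])]))
```

```text
axis collar [0.5355 0.0893 0.0565]
444 [251.9302 211.3919] [0.5358 0.0875 0.09  ]
button [ 0.5305 -0.0758  0.0702]
tab [0.5145 0.0616 0.0874]
```

View pics/w1c.png

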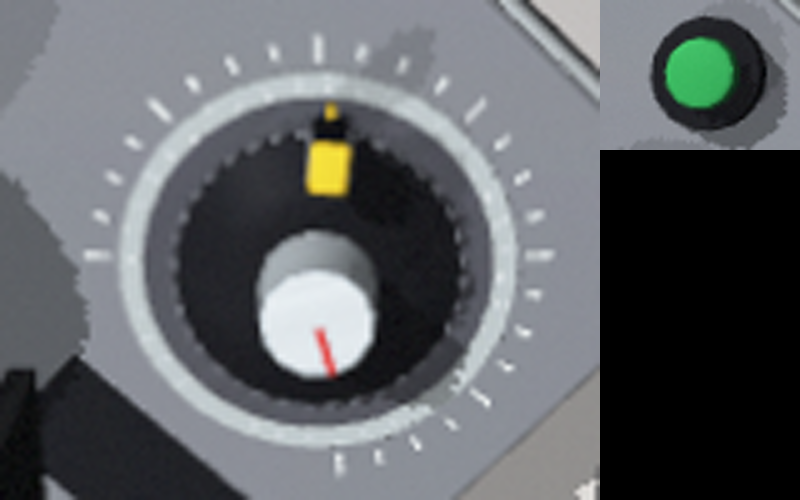

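The crop shows the tab's yellow top at crop (329,168), the knob with its red mark at (317,324), and the ring inside its steel collar. Tab-to-axis is 35.8 mm and dial-to-button 165 mm, both matching the description, so the choice is confirmed.

```bash
python3 -m handwheel '[[[-0.174,0.025,0,0,0,0.148,180],[-0.174,0.025,1,0,0,0.148,180],[-0.174,0.025,1,0,0,0.148,180],[-0.174,0.025,1,0,0,0.148,180]]]';  python3 -m handwheel '[[[0,0,0.7,0,0,0,180],[0,0,0.7,0,0,0,180],[0,0,0.7,0,0,0,180],[0,0,0.7,0,0,0,180]]]'
python3 - <<'E'
from h import *
s=arm.get_state();im=cams.grab_frame("wrist");c=cam("wrist",s)
print(s["q"],s["eef_pos"],s["ee_rot"],s["force"],s["moment"],s["width"])
R=Rt.from_euler("xyz",s["ee_rot"]).as_matrix()
for p,a in blobs(im,*Y,10):
    q=plane("wrist",p,.089,c);print(p,a,q,"tool",R.T@(q-s["eef_pos"]))
cv2.imwrite("pics/w2.png",im[100:384,100:420])
E
```

```text
t: 3.4
eef_pos: [0.512, 0.0596, 0.1774]
ee_rot: [3.14, -0.003, -2.217]
force: [0.1, -0.1, 0.2]
width: 0.0326
gripper_force: 0.0
t: 3.9
eef_pos: [0.5142, 0.0606, 0.1249]
ee_rot: [-3.14, 0.003, -2.215]
force: [-0.7, 0.1, -0.5]
width: 0.0255
gripper_force: 0.0
[ 0.4972  0.1922 -0.474   0.0006 -0.9011 -1.1415] [0.5142 0.0606 0.1249] [-3.1397  0.003  -2.2147] [-0.684   0.0878 -0.4747] [0.0373 0.0643 0.0495] 0.02553099069524174
[254.9333 194.3333] 15 [0.5042 0.0482 0.089 ] tool [0.016  0.0005 0.0358]
[254.9412 215.5049] 204 [0.5136 0.0607 0.089 ] tool [0.0003 0.0006 0.0359]
```

View pics/w2.png

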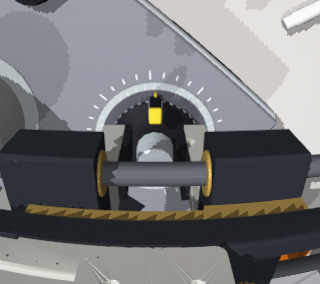

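The crop shows the yellow tab top at (155,110), centred between the open fingers, with the knob behind it. I go down.

```bash
python3 -m handwheel '[[[0,0,0.5,0,0,0,180],[0,0,0.5,0,0,0,180],[0,0,0.5,0,0,0,180],[0,0,0.5,0,0,0,180],[0,0,0.5,0,0,0,180]]]'; python3 -m handwheel '[[[0,0,0,0,0,0,180],[0,0,0,0,0,0,180]]]'
```

```text
t: 4.58
eef_pos: [0.5133, 0.0603, 0.0836]
ee_rot: [-3.141, 0.001, -2.215]
force: [-0.1, -0.1, -0.2]
width: 0.0256
gripper_force: 0.0
t: 4.82
eef_pos: [0.5128, 0.0601, 0.0827]
ee_rot: [-3.141, 0.0, -2.215]
force: [0.0, -0.1, 0.3]
width: 0.0256
gripper_force: 0.0
```

```bash
cat > chk.py <<'E'
import sys
from h import *
s=arm.get_state();R=Rt.from_euler("xyz",s["ee_rot"]).as_matrix();f=R.T@s["force"]
v=s["eef_pos"][:2]-[.535,.0895]
print(f"t {s['t']:.2f} ftool {f} yaw {s['ee_rot'][2]:.3f} r {np.hypot(*v):.4f} ang {np.arctan2(v[1],v[0]):.3f} z {s['eef_pos'][2]:.4f} w {s['width']:.4f}")
sys.exit(abs(f[1])>float(sys.argv[1]))
E
python3 -m handwheel '[[[0,0,0.1,0,0,0,214],[0,0,0.1,0,0,0,214],[0,0,0.1,0,0,0,214],[0,0,0.1,0,0,0,214]]]' >/dev/null; python3 chk.py 4 && python3 -m handwheel '[[[0,0.015,0,0,0,0,214],[0,0.03,0,0,0,0,214],[0,0.03,0,0,0,0,214]]]'>/dev/null; python3 chk.py 4 && python3 -m handwheel '[[[0,0.01,0,0,0,0.04,214],[-0.002,0.022,0,0,0,0.1,214],[-0.002,0.022,0,0,0,0.1,214]]]' >/dev/null;python3 chk.py 4 && python3 -m handwheel '[[[0,0.01,0,0,0,0.04,214],[-0.002,0.022,0,0,0,0.1,214],[-0.002,0.022,0,0,0,0.1,214]]]'>/dev/null;python3 chk.py 4
```

```text
t 5.33 ftool [-0.3825 -0.1574 -0.6196] yaw -2.215 r 0.0368 ang -2.217 z 0.0746 w 0.0142
t 5.33 ftool [-0.3825 -0.1574 -0.6196] yaw -2.215 r 0.0368 ang -2.217 z 0.0746 w 0.0142
t 5.33 ftool [-0.3825 -0.1574 -0.6196] yaw -2.215 r 0.0368 ang -2.217 z 0.0746 w 0.0142
t 5.33 ftool [-0.3825 -0.1574 -0.6196] yaw -2.215 r 0.0368 ang -2.217 z 0.0746 w 0.0142False
False
False
False
```

```bash
sed -i 's/sys.exit(\(.*\))$/sys.exit(int(\1))/' chk.py
python3 -m handwheel '[[[0,0.015,0,0,0,0,214],[0,0.03,0,0,0,0,214],[0,0.03,0,0,0,0,214]]]'>/dev/null; python3 chk.py 4 && python3 -m handwheel '[[[0,0.01,0,0,0,0.04,214],[-0.002,0.022,0,0,0,0.1,214],[-0.002,0.022,0,0,0,0.1,214]]]' >/dev/null&&python3 chk.py 4 && python3 -m handwheel '[[[0,0.01,0,0,0,0.04,214],[-0.002,0.022,0,0,0,0.1,214],[-0.002,0.022,0,0,0,0.1,214]]]'>/dev/null&&python3 chk.py 4
```

```text
t 5.70 ftool [ 1.0142  0.8151 -0.1352] yaw -2.215 r 0.0370 ang -2.285 z 0.0746 w 0.0143
t 6.08 ftool [ 0.11   -1.1749  0.4661] yaw -2.265 r 0.0369 ang -2.331 z 0.0746 w 0.0144
t 6.45 ftool [ 0.1622 -1.8313 -1.7854] yaw -2.315 r 0.0369 ang -2.381 z 0.0746 w 0.0140
```

```bash
python3 -m handwheel '[[[-0.002,0.023,0,0,0,0.1,214],[-0.005,0.046,0,0,0,0.2,214],[-0.005,0.046,0,0,0,0.2,214]]]' >/dev/null&&python3 chk.py 4 && python3 -m handwheel '[[[-0.002,0.023,0,0,0,0.1,214],[-0.005,0.046,0,0,0,0.2,214],[-0.005,0.046,0,0,0,0.2,214]]]'>/dev/null&&python3 chk.py 4 && python3 -m handwheel '[[[-0.001,0.009,0,0,0,0.04,214],[-0.002,0.018,0,0,0,0.08,214]]]'>/dev/null&&python3 chk.py 4 && python3 -m handwheel '[[[-0.001,0.009,0,0,0,0.04,214],[-0.002,0.018,0,0,0,0.08,214]]]'>/dev/null&&python3 chk.py 4 &&python3 -m handwheel '[[[-0.001,0.009,0,0,0,0.04,214],[-0.002,0.018,0,0,0,0.08,214]]]'>/dev/null&&python3 chk.py 4 &&python3 -m handwheel '[[[-0.001,0.009,0,0,0,0.04,214],[-0.002,0.018,0,0,0,0.08,214]]]'>/dev/null&&python3 chk.py 4
```

```text
t 6.83 ftool [-0.5832 -0.3042 -0.6266] yaw -2.414 r 0.0370 ang -2.483 z 0.0745 w 0.0142
t 7.20 ftool [-0.5156 -0.5877 -0.3884] yaw -2.513 r 0.0371 ang -2.581 z 0.0745 w 0.0142
t 7.45 ftool [ 0.1152 -1.3977 -0.0595] yaw -2.555 r 0.0370 ang -2.617 z 0.0745 w 0.0140
t 7.70 ftool [ 0.3995 -2.7298  0.296 ] yaw -2.596 r 0.0370 ang -2.658 z 0.0745 w 0.0141
t 7.95 ftool [-0.1828 -2.5971  0.5518] yaw -2.636 r 0.0370 ang -2.698 z 0.0745 w 0.0142
t 8.20 ftool [ 0.6856 -1.7457  0.3725] yaw -2.676 r 0.0370 ang -2.736 z 0.0745 w 0.0141
```

```bash
python3 -m handwheel '[[[-0.001,0.007,0,0,0,0.03,214],[-0.0015,0.014,0,0,0,0.06,214]]]' >/dev/null&&python3 chk.py 4 && python3 -m handwheel '[[[-0.001,0.007,0,0,0,0.03,214],[-0.0015,0.014,0,0,0,0.06,214]]]' >/dev/null&&python3 chk.py 4 && python3 -m handwheel '[[[-0.001,0.007,0,0,0,0.03,214],[-0.0015,0.014,0,0,0,0.06,214]]]' >/dev/null&&python3 chk.py 4 && python3 -m handwheel '[[[-0.001,0.007,0,0,0,0.03,214],[-0.0015,0.014,0,0,0,0.06,214]]]' >/dev/null&&python3 chk.py 4 && python3 -m handwheel '[[[-0.001,0.007,0,0,0,0.03,214],[-0.0015,0.014,0,0,0,0.06,214]]]' >/dev/null&&python3 chk.py 4 && python3 -m handwheel '[[[-0.001,0.007,0,0,0,0.03,214],[-0.0015,0.014,0,0,0,0.06,214]]]' >/dev/null&&python3 chk.py 4 && python3 -m handwheel '[[[-0.001,0.007,0,0,0,0.03,214],[-0.0015,0.014,0,0,0,0.06,214]]]' >/dev/null&&python3 chk.py 4 && python3 -m handwheel '[[[-0.001,0.007,0,0,0,0.03,214],[-0.0015,0.014,0,0,0,0.06,214]]]' >/dev/null&&python3 chk.py 4
```

```text
t 8.45 ftool [ 1.654  -0.9362  0.033 ] yaw -2.706 r 0.0370 ang -2.766 z 0.0745 w 0.0140
t 8.70 ftool [ 2.0538 -1.697  -0.5742] yaw -2.736 r 0.0370 ang -2.796 z 0.0745 w 0.0141
t 8.95 ftool [ 1.8513 -1.2307 -0.2664] yaw -2.766 r 0.0369 ang -2.828 z 0.0745 w 0.0143
t 9.20 ftool [ 1.1929 -2.4293 -0.4493] yaw -2.796 r 0.0368 ang -2.859 z 0.0745 w 0.0141
t 9.45 ftool [ 2.2491 -1.6962  0.6186] yaw -2.826 r 0.0367 ang -2.890 z 0.0745 w 0.0137
t 9.70 ftool [ 1.0878 -1.5526 -0.3962] yaw -2.856 r 0.0367 ang -2.921 z 0.0745 w 0.0139
t 9.95 ftool [ 1.5432 -2.0346 -0.4833] yaw -2.886 r 0.0366 ang -2.951 z 0.0745 w 0.0145
t 10.20 ftool [ 0.7455 -1.264   0.4306] yaw -2.916 r 0.0366 ang -2.981 z 0.0746 w 0.0142
```

```bash
python3 -m handwheel '[[[0,0.007,0,0,0,0.03,214],[-0.001,0.014,0,0,0,0.06,214]]]' >/dev/null&&python3 chk.py 4 && python3 -m handwheel '[[[0,0.007,0,0,0,0.03,214],[-0.001,0.014,0,0,0,0.06,214]]]' >/dev/null&&python3 chk.py 4 && python3 -m handwheel '[[[0,0.007,0,0,0,0.03,214],[-0.001,0.014,0,0,0,0.06,214]]]' >/dev/null&&python3 chk.py 4 && python3 -m handwheel '[[[0,0.007,0,0,0,0.03,214],[-0.001,0.014,0,0,0,0.06,214]]]' >/dev/null&&python3 chk.py 4 && python3 -m handwheel '[[[0,0.007,0,0,0,0.03,214],[-0.001,0.014,0,0,0,0.06,214]]]' >/dev/null&&python3 chk.py 4 && python3 -m handwheel '[[[0,0.007,0,0,0,0.03,214],[-0.001,0.014,0,0,0,0.06,214]]]' >/dev/null&&python3 chk.py 4 && python3 -m handwheel '[[[0,0.007,0,0,0,0.03,214],[-0.001,0.014,0,0,0,0.06,214]]]' >/dev/null&&python3 chk.py 4 && python3 -m handwheel '[[[0,0.007,0,0,0,0.03,214],[-0.001,0.014,0,0,0,0.06,214]]]' >/dev/null&&python3 chk.py 4&& python3 -m handwheel '[[[0,0.007,0,0,0,0.03,214],[-0.001,0.014,0,0,0,0.06,214]]]' >/dev/null&&python3 chk.py 4&& python3 -m handwheel '[[[0,0.007,0,0,0,0.03,214],[-0.001,0.014,0,0,0,0.06,214]]]' >/dev/null&&python3 chk.py 4
```

```text
t 10.45 ftool [ 1.4084 -1.3862 -0.1258] yaw -2.946 r 0.0366 ang -3.013 z 0.0746 w 0.0139
t 10.70 ftool [ 1.5085 -2.2319  0.1252] yaw -2.976 r 0.0366 ang -3.043 z 0.0746 w 0.0140
t 10.95 ftool [ 0.1471 -2.7945  0.6691] yaw -3.006 r 0.0367 ang -3.073 z 0.0745 w 0.0143
t 11.20 ftool [-0.2441 -6.9137  1.5879] yaw -3.036 r 0.0366 ang -3.090 z 0.0746 w 0.0142
```

```bash
python3 -m handwheel '[[[0,0,0,0,0,0,214]]]' >/dev/null;python3 chk.py 4; python3 -m handwheel '[[[0,0.001,0,0,0,0,214]]]' >/dev/null;python3 chk.py 4
```

```text
t 11.32 ftool [-0.6901 -6.2333  0.3173] yaw -3.035 r 0.0366 ang -3.089 z 0.0745 w 0.0138
t 11.45 ftool [-0.3456 -6.3498  1.2384] yaw -3.035 r 0.0366 ang -3.090 z 0.0746 w 0.0143
```

```bash
python3 -m handwheel '[[[0,0.002,0,0,0,0,214],[0,0.002,0,0,0,0,214]]]' >/dev/null;python3 chk.py 8 && python3 -m handwheel '[[[0,0.001,0,0,0,0,214],[0,0.001,0,0,0,0,214]]]' >/dev/null;python3 chk.py 8
```

```text
t 11.70 ftool [-0.8895 -7.1044 -0.1641] yaw -3.035 r 0.0366 ang -3.091 z 0.0746 w 0.0139
t 11.95 ftool [-0.7784 -6.4597 -0.0182] yaw -3.035 r 0.0366 ang -3.091 z 0.0746 w 0.0142
```

```bash
python3 -m handwheel '[[[0,0.002,0,0,0,0,214],[0,0.004,0,0,0,0,214]]]' >/dev/null;python3 chk.py 8 && python3 -m handwheel '[[[0,0.002,0,0,0,0,214],[0,0.004,0,0,0,0,214]]]' >/dev/null;python3 chk.py 8 ; python3 -m handwheel '[[[0,0,0,0,0,0,214],[0,0,0,0,0,0,214]]]' >/dev/null;python3 chk.py 8
```

```text
t 12.20 ftool [-1.6178 -8.6725  0.9412] yaw -3.035 r 0.0367 ang -3.094 z 0.0746 w 0.0143
t 12.20 ftool [-1.6178 -8.6725  0.9412] yaw -3.035 r 0.0367 ang -3.094 z 0.0746 w 0.0143
t 12.45 ftool [-1.5607 -8.3857  1.0392] yaw -3.035 r 0.0367 ang -3.094 z 0.0746 w 0.0142
```

```bash
python3 -m handwheel '[[[0,0,0,0,0,0,214],[0,0,0,0,0,0,214]]]' >/dev/null;python3 chk.py 8;  python3 -m handwheel '[[[0,-0.008,0,0,0,0,214],[0,-0.016,0,0,0,0,214],[0,-0.027,0,0,0,0,214],[0,-0.04,0,0,0,0,214],[0,-0.04,0,0,0,0,214]]]' >/dev/null;python3 chk.py 8
python3 -m handwheel '[[[0,0,0,0,0,0,200],[0,0,0,0,0,0,200],[0,0,0.0,0,0,0,200]]]' >/dev/null;python3 chk.py 8
python3 - <<'E'
from h import *
s=arm.get_state();im=cams.grab_frame("wrist");c=cam("wrist",s)
R=Rt.from_euler("xyz",s["ee_rot"]).as_matrix()
for p,a in blobs(im,*Y,10):
    q=plane("wrist",p,.089,c);print(p,a,q,"tool",R.T@(q-s["eef_pos"]))
E
```

```text
t 12.70 ftool [-0.1979 -8.7348  0.6829] yaw -3.035 r 0.0367 ang -3.095 z 0.0746 w 0.0141
t 13.32 ftool [ 0.1943 -0.5455  0.7165] yaw -3.035 r 0.0361 ang -3.044 z 0.0747 w 0.0143
t 13.70 ftool [ 0.4638 -0.2536  0.3508] yaw -3.035 r 0.0366 ang -3.035 z 0.0746 w 0.0190
[251.835  251.5825] 297 [0.4992 0.0844 0.089 ] tool [-0.0004 -0.0013 -0.0144]
```

```bash
(python3 -m handwheel '[[[0,0,-0.2,0,0,0,200],[0,0,-0.6,0,0,0,200],[0,0,-1,0,0,0,200]]]'; python3 -m handwheel '[[[0,0,-0.7,0,0,0,255],[0,0,-0.7,0,0,0,255]]]'; python3 -m handwheel '[[[-0.09,-1,0,0,0,0,255],[-0.09,-1,0,0,0,0,255]]]'; python3 -m handwheel '[[[-0.09,-1,0,0,0,-0.73,255],[-0.09,-1,0,0,0,-0.73,255],[-0.09,-1,0,0,0,-0.73,255],[-0.09,-1,0,0,0,-0.73,255]]]')>/dev/null
python3 - <<'E'
from h import *
s=arm.get_state();im=cams.grab_frame("wrist");c=cam("wrist",s)
print(s["t"],s["q"],s["eef_pos"],s["ee_rot"],s["force"],s["width"])
R=Rt.from_euler("xyz",s["ee_rot"]).as_matrix()
for k,z in((Y,.089),(G,.07)):
  for p,a in blobs(im,*k,15):
    q=plane("wrist",p,z,c);print(p,a,q,"tool",R.T@(q-s["eef_pos"]))
cv2.imwrite("pics/w3.png",cv2.resize(im,(768,576)))
E
```

```text
15.125 [ 0.2319  0.1404 -0.3208 -0.0003 -1.1102 -1.3334] [ 0.5298 -0.0719  0.21  ] [ 3.1412 -0.0006 -2.6725] [ 0.691  -1.0255 -0.0208] 0.0004758641546019236
[391.8281 220.6562] 64 [0.4999 0.0835 0.089 ] tool [-0.0438  0.152   0.1211]
[250.3876 175.4719] 534 [ 0.5299 -0.0759  0.07  ] tool [ 0.0017 -0.0037  0.14  ]
```

View pics/w3.png

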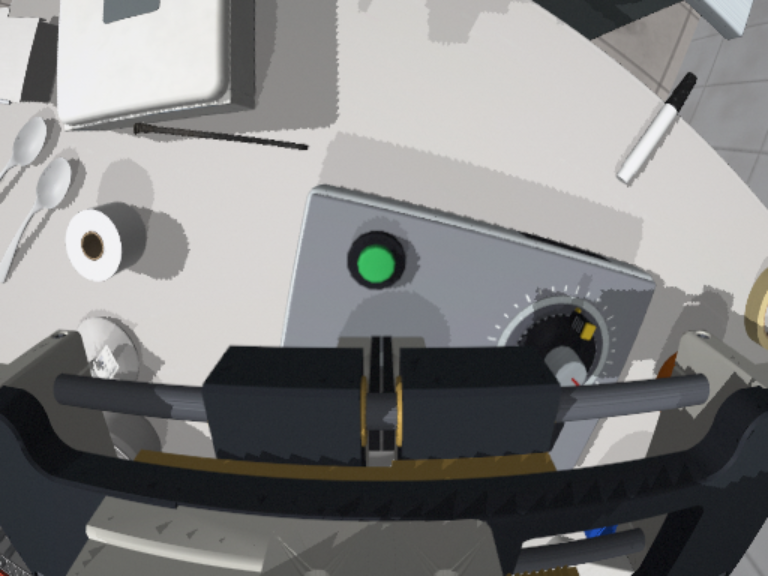

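The view shows the green button at (376,264), standing proud of its black housing. The dial tab is resting at (588,330) and the closed fingers are narrow. Next I descend over the button.

```bash
(python3 -m handwheel '[[[0.015,-0.046,0.7,0,0,0,255],[0.015,-0.046,1,0,0,0,255],[0.015,-0.046,1,0,0,0,255]]]'; python3 -m handwheel '[[[0,0,0.3,0,0,0,255],[0,0,0.55,0,0,0,255],[0,0,0.55,0,0,0,255],[0,0,0.55,0,0,0,255]]]')>/dev/null; python3 chk.py 9
python3 -c "
from h import *
print(arm.get_state()['eef_pos'])"
```

```text
t 16.05 ftool [-0.0326  0.6392  0.1998] yaw -2.669 r 0.1650 ang -1.590 z 0.0882 w 0.0005
[ 0.5318 -0.0754  0.0882]
```

```bash
python3 -m handwheel '[[[0,0,0.08,0,0,0,255],[0,0,0.16,0,0,0,255],[0,0,0.16,0,0,0,255]]]'>/dev/null; python3 chk.py 9; python3 -m handwheel '[[[0,0,0.025,0,0,0,255],[0,0,0.05,0,0,0,255],[0,0,0.05,0,0,0,255]]]'>/dev/null; python3 chk.py 9;  python3 -m handwheel '[[[0,0,0.012,0,0,0,255],[0,0,0.025,0,0,0,255],[0,0,0.025,0,0,0,255]]]'>/dev/null; python3 chk.py 9
```

```text
t 16.43 ftool [-1.4767  1.4301 -2.7008] yaw -2.670 r 0.1653 ang -1.595 z 0.0737 w 0.0004
t 16.80 ftool [  0.9694   3.9673 -14.6414] yaw -2.669 r 0.1653 ang -1.594 z 0.0711 w 0.0002
t 17.18 ftool [  5.9685   8.0834 -30.5255] yaw -2.669 r 0.1653 ang -1.594 z 0.0707 w 0.0007
```

```bash
python3 -m handwheel '[[[0,0,-0.025,0,0,0,255],[0,0,-0.025,0,0,0,255]]]'>/dev/null; python3 chk.py 9
python3 -m handwheel '[[[0,0,-0.025,0,0,0,255],[0,0,-0.025,0,0,0,255]]]'>/dev/null; python3 chk.py 9
python3 - <<'E'
from h import *
for n in("wrist","side"):
    s=arm.get_state();im=cams.grab_frame(n);cv2.imwrite(f"pics/p_{n}.png",im)
a=cv2.resize(cv2.imread("pics/p_side.png")[195:255,90:190],None,fx=4,fy=4,interpolation=2)
b=cv2.imread("pics/p_wrist.png")[150:330,170:340];b=cv2.resize(b,None,fx=2,fy=2)
o=np.zeros((600,400,3),np.uint8);o[:240]=a;o[240:600,:340]=b;cv2.imwrite("pics/p.png",o)
E
python3 -m handwheel '[[[0,0,-0.012,0,0,0,255],[0,0,-0.012,0,0,0,255]]]'>/dev/null; python3 chk.py 9
python3 -m handwheel '[[[0,0,-0.012,0,0,0,255],[0,0,-0.012,0,0,0,255]]]'>/dev/null; python3 chk.py 9
python3 -m handwheel '[[[0,0,-0.012,0,0,0,255],[0,0,-0.012,0,0,0,255]]]'>/dev/null; python3 chk.py 9
python3 -m handwheel '[[[0,0,-0.012,0,0,0,255],[0,0,-0.012,0,0,0,255]]]'>/dev/null; python3 chk.py 9
```

```text
t 17.43 ftool [  1.9715   4.7074 -13.5318] yaw -2.669 r 0.1653 ang -1.594 z 0.0711 w 0.0007
t 17.68 ftool [-1.9286  0.8096 -3.5188] yaw -2.670 r 0.1652 ang -1.595 z 0.0721 w 0.0005
t 18.02 ftool [-1.9331  0.4374 -2.7554] yaw -2.670 r 0.1653 ang -1.595 z 0.0728 w 0.0004
t 18.27 ftool [-2.3266  0.3308 -2.4135] yaw -2.670 r 0.1654 ang -1.597 z 0.0737 w 0.0006
t 18.52 ftool [-1.649   0.8875 -2.0935] yaw -2.670 r 0.1655 ang -1.598 z 0.0746 w 0.0003
t 18.77 ftool [-0.4679 -0.5054 -1.7237] yaw -2.670 r 0.1655 ang -1.599 z 0.0755 w 0.0005
```

View pics/p.png

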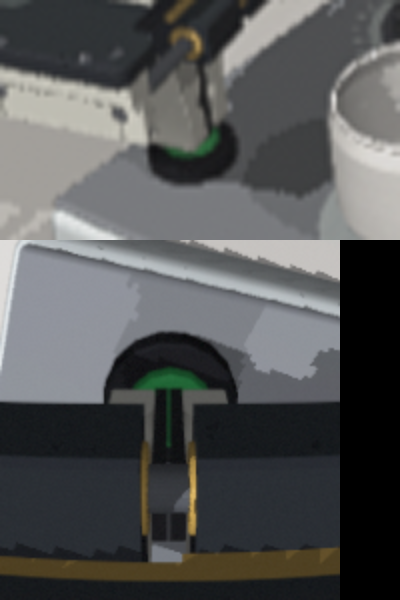

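The crop shows the fingertips standing on the green disc, inside the housing. The force falls along the spring from about 4 N at z 0.0715, so the button was bottomed. I retract and check.

```bash
(python3 -m handwheel '[[[0,0,-0.1,0,0,0,255],[0,0,-0.5,0,0,0,255],[0,0,-1,0,0,0,255]]]'; python3 -m handwheel '[[[0,0,-0.8,0,0,0,255],[0,0,-0.8,0,0,0,255],[0,0,-0.8,0,0,0,255],[0,0,-0.8,0,0,0,255]]]')>/dev/null; python3 chk.py 9
python3 - <<'E'
from h import *
s=arm.get_state();im=cams.grab_frame("wrist");c=cam("wrist",s)
for k,z in((Y,.089),(G,.0755)):
  for p,a in blobs(im,*k,15): print(p,a,plane("wrist",p,z,c))
cv2.imwrite("pics/w4.png",cv2.resize(im,(768,576)))
E
```

```text
t 19.65 ftool [0.1949 0.0287 0.2471] yaw -2.670 r 0.1655 ang -1.603 z 0.2184 w 0.0004
[391.1613 219.9355] 62 [0.5001 0.0839 0.089 ]
[253.78  175.306] 500 [ 0.5284 -0.0766  0.0755]
```

View pics/w4.png

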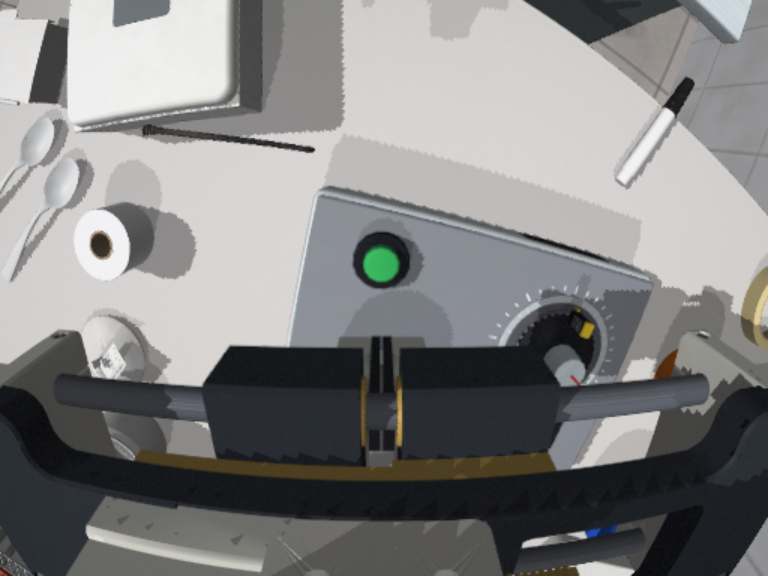

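The button is up at (381,264), the tab has not moved from (588,330), the knob mark is unchanged and the arm is clear. I hand in.

```bash
python3 -c "
from station import arm
print(arm.job_done())"
```

```text
the job is handed in; nothing more can be done
None
```

I turned the ring clockwise to its stop and held it there with about 8.5 N at the tab (about 0.3 N m), then pressed the green button to the bottom once and let it go. I handed the job in at about 20 s with the arm clear; the last picture showed the tab and knob mark unmoved and the button up, the jar's final position was not measured, and the hand-in returned no verdict.

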